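# Unfold the crank and clamp the relief board

## Task

Clamp the plastered relief board in its bench clamp: swing that clamp's folded crank handle up until it stands upright, then turn the crank clockwise (seen from above) until the jaw is closed against the board. Let go and leave the handle standing; do not disturb the other, empty clamp beside it.

Things in the scene. Friction and masses are not known exactly. Their poses are not given: they have to be found in the camera images.
- clamp: The clamp with the pale plastered board in it (its twin's bed is empty), fixed to the table: wooden bed 360 x 110 mm, grey gear housing 90 x 80 mm with its top 48 mm above the table, sliding steel jaw, board 150 x 140 x 18 mm against a steel fence. Origin: on the table under the crank's axis; x along the bed from housing to board, z up. Either clamp may be left or right.
- clamp_axis (a point): Crank axis: centre of the hub's top (hub radius 13 mm), level with the top of the crank arm, 62 mm above the table. Frame fixed to the clamp, as clamp. The arm (12 mm wide, 8 thick) runs from here to a clevis (24 mm wide) that carries the handle's hinge pin: 75 mm from the axis, 12 mm above the arm's top, level and square to the arm.
- clamp_crank (a joint): Crank angle, rad, growing clockwise seen from above. Starts between -0.3 and 0.3, jaw open; stops at 1.2 where the jaw meets the board (20 mm per rad). The arm points at angle 3.491 - joint, measured anticlockwise from the clamp's x axis (at 0: towards the robot's side). Friction 0.15 N m (2 N at the handle); stays where it is left.
- clamp_handle (a joint): Folding angle of the handle, rad: 0 = folded, lying flat over the arm from the pin back towards the hub; 1.571 = upright over the pin, against a firm stop: pinched, the grip may lag behind the fingers, so press on about 10 mm to the stop. Takes about 0.08 N m, has no spring, stays where it is left. Turning the crank does not fold it.
- clamp_grip (a point): Point on the centre line of the handle, 38 mm from the pin: a dark wooden barrel-shaped round grip, 18 mm thick here, 13 at its ends 11 and 62 mm from the pin. x axis along the handle from pin to free end, y along the pin. Folded, it is 74 mm above the table, 3 mm clear of the arm; the arm is narrower than the grip, so fingers may pass down beside both.
- spare_grip (a point): The same point on the folded handle of the other, empty clamp, which is to be left alone.

How it is judged (in metres and radians):
On the way, in this order (a step that is already met when the one before it is completed fails the run):
1. the handle stands upright (within about 12 degrees) while the jaw is still open (value of joint clamp_handle above 1.36 rad and value of joint clamp_crank below 0.8 rad), for 0.1 s.
2. the crank is turned until the jaw is closed on the board, the handle upright (value of joint clamp_handle above 1.3 rad and value of joint clamp_crank above 1.03 rad), for 0.2 s.
At the end, for the whole second after the job is handed in: The crank is at rest within 10 degrees (0.17 rad) of its closed stop, so the jaw is closed on the board, and the handle is left standing upright to within 15 degrees (all of step 2 and velocity of joint clamp_crank between -0.1 and 0.1 rad/s); the robot touches nothing.
It fails at once if the empty clamp's handle or crank is moved by more than 15 mm (distance of spare_grip from where it was at the start of the episode above 0.015 m).
It also fails if it takes over 42 s, if anything falls off the work surface, if the arm or the gripper's body presses on something with over 40 N, if the wrist force passes 120 N, or if a joint passes its speed limit or range.

## Robot

A 6-joint arm with a two-finger parallel gripper is mounted at the origin on the work surface. World frame = base frame: x ahead of the robot, y to its left, z up, the work surface at z = 0. Lengths are in m, angles in degrees, forces in N, time in s.
With the tool pointing down it reaches from about 0.35 to 0.85 m from the base axis. Payload 8.1 kg.
Tool frame: the origin (TCP) lies midway between the tips of the shut fingers; the grasp point (between the pads) lies 19 mm behind it; z points along the fingers, y is the line along which they close (so a half turn about z gives the same grasp; the last joint's range is limited). The gripper opens to 93 mm and grips with 3 to 60 N. Pads are 15 mm wide; open, the fingers measure 128 mm over their backs; the gripper's body (75 mm by 188 mm) begins 65 mm behind the grasp point.
Start: joints at [61.513, 7.471, 85.268, -0, 87.261, -4.893], TCP at [0.24, 0.55, 0.219] pointing down, gripper open.
Joint ranges: [-169.43, 169.43], [-51.17, 129.36], [1.28, 143.12], [-76.62, 256.62], [0, 156.53], [-152.29, 152.29]. Speed limits (degrees/s): [136.94, 136.94, 159.86, 180, 180, 180].

## Interface

Orientations are given as [roll, pitch, yaw] about the fixed x, y, z axes, in that order (R = Rz(yaw) Ry(pitch) Rx(roll)).
In Python, from bench import monitor, imaging, job, finder gives the robot as it stands.
- The arm moves only by the tool carry_out, never from a script. Its argument "series" is a list of rows, each a list of 2 entries, a list of its own where there are three numbers: the shift along the tool's x, y, z in units of 25 mm (1.0 is 25 mm), then the turn, a rotation vector about the tool's x, y, z in units of 5 degrees (1.0 is 5 degrees). A call has 1 to 5 rows; each row shifts and turns the commanded pose from where the row before left it, along the tool's axes as they then stand; what a row does not reach is not made up. A row lasts 1/8 s, in which the tool goes at most 62.5 mm and 10.7 degrees, less where a joint would pass 70% of its speed; a pose out of reach is approached as far as the arm can. A call is refused whole if a number of a shift passes 1 or a number of a turn 1, either way. A call with a gripper value outside its range is refused whole. "jaw" is the finger opening in mm, from 0 to 93, set as the call begins (left out, the last holds). The fingers move at their own pace and stop on an object; "grip_force" is the grip in N (left out, the last holds). Time passes only in rows, so rows that do not move let the fingers close. It gives the time, the measured TCP pose, the force, the opening and the grip force at its end, in the units of the state.
- monitor.get_obs(): the state, without advancing time (a new reading comes with each control period).
- imaging.camera(name): name is "scene" or "top"; returns the picture (384x512x3 uint8, blue, green, red); there is no depth.
- imaging.camera_model(name): a dict with "vfov" (degrees; the focal length in pixels is half the picture's height over the tangent of half this angle, whatever the lens; pixels are square), "cx", "cy" (the principal point, pixels), "R" (3x3) and "t" (3): a world point X has camera coordinates R X + t. Camera axes: x right, y down, z forward; pixel columns grow to the right and rows downward; lengths in m; the calibration is good to about 2 mm. A picture is of the moment at which its call begins. camera_model takes no time and is no camera call.
- job.hand_in(): hands the job in; it is judged then, once.
Trained networks look in the newest picture that a camera, given by its name, has taken for a name from the list of things; names that differ only in an ending like _2 or _b are one class to them, and where a whole thing is asked for, a point or a joint stands for the part that bears it (a point fixed in the world has none). Each returns a list of dicts, best first, with "score" (0 to 1); they miss things now and then, are a little off and sometimes report something else, mostly with a low value. They report only what shows in the picture. A call takes as long as a camera call.
- finder.trace(camera, target): "pixels" (384x512 bool, what is visible of it).
- finder.tip_of(camera, target): "location" ([x, y, z] in m, in world coordinates, good to about 4 mm: a listed point, or the origin of a listed thing).
The state is a dict: "time": time; "joint_pos": joint angles; "dq": joint speeds; "joint_torque": joint torques, N m; "tcp_pos": TCP position; "orientation": TCP orientation; "contact_force": force on the tool from outside, world axes, zero at the start; "wrist_torque": the same for the moment, N m; "opening": finger opening in m; "grip_force": force on a finger pad.
Only numpy, scipy, OpenCV 4.12 (cv2) and the standard library are available. Lean on these libraries where they do the work, as an engineer would, in place of code of your own. Each camera call takes 0.05 s, during which the arm holds its last target. There are 200 camera calls.

## Working session

There is one attempt and no reset: what is moved stays moved. The work goes in short steps, Python scripts to look and compute and a tool call to move; the robot and the scene stay as the last step left them, time stands still between calls to the robot, and variables do not carry over. Pictures are saved under pics/ and viewed, at most 10 in all, crops included, and the job is handed in when it is done.

Besides the shell and the picture viewer there is one more tool, called after "Request:" as a command line: name --argument value ..., lists and objects as JSON in quotes. carry_out: Moves the arm, as the interface text tells. Its arguments: {"type":"object","properties":{"series":{"type":"array","items":{"type":"array"}},"jaw":{"type":"number"},"grip_force":{"type":"number"}},"required":["series"]}

```bash
mkdir -p pics; python3 - <<'E'
from bench import monitor, imaging, job, finder
import cv2,numpy as np
o=monitor.get_obs();print(o['time'],o['tcp_pos'],o['orientation'])
ims=[imaging.camera(c) for c in('scene','top')]
cv2.imwrite('pics/a.png',ims[0]);cv2.imwrite('pics/b.png',ims[1])
for c in('scene','top'):
  for t in('clamp','clamp_axis','clamp_grip','spare_grip'):
    print(c,t,[(round(d['score'],2),np.round(d['location'],4)) for d in finder.tip_of(c,t)][:4])
  print({k:np.round(v,3) for k,v in imaging.camera_model(c).items() })
E
```

```text
0.0 [0.23985646 0.54935564 0.21759066] [-1.79894514e+02 -9.18447742e-03  1.56407106e+02]
scene clamp [(0.67, array([0.5284, 0.198 , 0.0037]))]
scene clamp_axis [(0.77, array([0.5236, 0.1948, 0.0611]))]
scene clamp_grip [(0.55, array([0.4934, 0.1716, 0.0703]))]
scene spare_grip [(0.58, array([ 0.5133, -0.2217,  0.0733]))]
{'vfov': np.float64(57.966), 'cx': np.float64(249.087), 'cy': np.float64(191.72), 'R': array([[ 0.346,  0.938, -0.001],
       [ 0.636, -0.235, -0.735],
       [-0.69 ,  0.254, -0.678]]), 't': array([-0.151, -0.274,  1.075])}
top clamp [(0.82, array([ 0.5265,  0.2009, -0.0022]))]
top clamp_axis [(0.57, array([0.5232, 0.1999, 0.06  ]))]
top clamp_grip [(0.82, array([0.4989, 0.1724, 0.0775]))]
top spare_grip [(0.48, array([ 0.5126, -0.2211,  0.0761]))]
{'vfov': np.float64(56.688), 'cx': np.float64(253.289), 'cy': np.float64(186.602), 'R': array([[ 0.002, -1.   ,  0.01 ],
       [-0.999, -0.003, -0.05 ],
       [ 0.05 , -0.01 , -0.999]]), 't': array([-0.041,  0.507,  0.76 ])}
```

View pics/a.png

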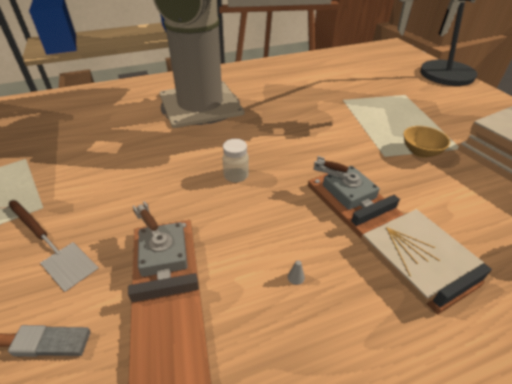

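View pics/b.png

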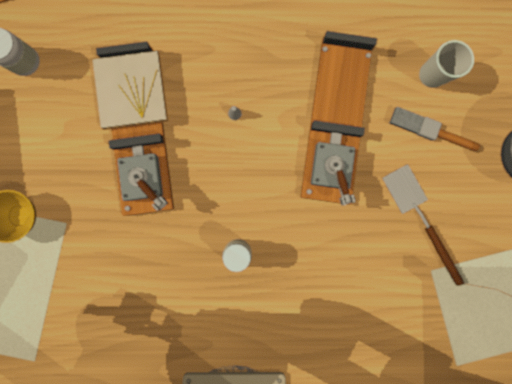

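The top view shows the board clamp on the left, hub at about (137,176) and clevis at about (159,203). The empty clamp is on the right. Next I'll measure these closely.

```bash
cat >h.py <<'E'
import numpy as np,cv2
from bench import monitor, imaging, job, finder
def ray(c,u,v,z):
    m=imaging.camera_model(c);f=192/np.tan(np.radians(m['vfov'])/2);R=np.array(m['R']);t=np.array(m['t'])
    C=-R.T@t;d=R.T@np.array([(u-m['cx'])/f,(v-m['cy'])/f,1]);return C+d*(z-C[2])/d[2]
E
python3 - <<'E'
from h import *
for c,f,x,y in(('top','b',90,110),('scene','a',290,130)):
  im=cv2.imread(f'pics/{f}.png')[y:y+110,x:x+110];cv2.imwrite(f'pics/{f}c.png',cv2.resize(im,(550,550),interpolation=cv2.INTER_CUBIC))
im=np.hstack([cv2.imread('pics/bc.png')[:,:],cv2.imread('pics/ac.png')]);cv2.imwrite('pics/c.png',cv2.resize(im,(800,400)))
print(ray('top',137,176,.062),ray('top',159,203,.074))
m=finder.trace('top','clamp_handle')
for d in m[:2]:
  ys,xs=np.nonzero(d['pixels']);print(d['score'],len(xs),xs.mean(),ys.mean(),xs.min(),xs.max(),ys.min(),ys.max())
E
```

```text
[0.52578473 0.19629624 0.062     ] [0.47112758 0.14791262 0.074     ]
0.52 234 149.22222222222223 191.93589743589743 138 161 180 206
```

View pics/c.png

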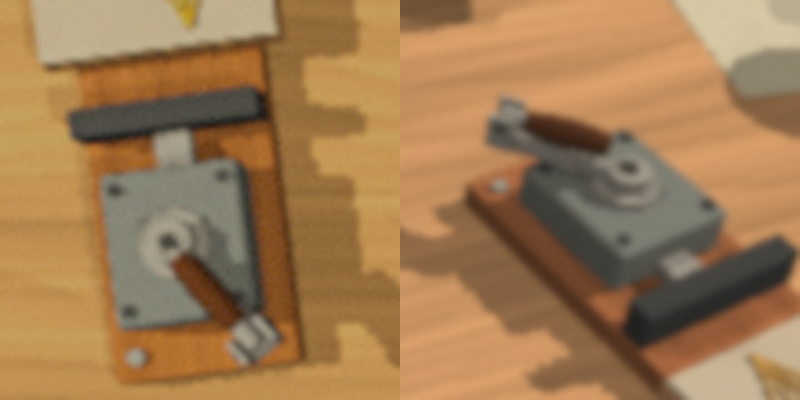

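Hub (136.8,176) and pin (159.9,203) give an arm length of 73 mm (expected 75). The arm points at about 222° and the bed's yaw is about 6.5°, so the crank starts near -0.26 rad. The grip is at about (0.499, 0.171), which matches the networks. I'll move above it.

Request:
carry_out --series '[[[-0.97,-0.61,0],[0,0,0]],[[-0.97,-0.61,0],[0,0,0]],[[-0.97,-0.61,0],[0,0,0]],[[-0.97,-0.61,0],[0,0,0]],[[-0.97,-0.61,0],[0,0,0]]]' --jaw 56 --grip_force 15

```text
time: 1.18
tcp_pos: [0.3212, 0.4307, 0.2188]
orientation: [180.0, 0.0, 156.4]
contact_force: [-0.2, -1.1, 0.5]
opening: 0.056
grip_force: 0.0
```

Request:
carry_out --series '[[[-0.97,-0.61,0],[0,0,0]],[[-0.97,-0.61,0],[0,0,0]],[[-0.97,-0.61,0],[0,0,0]],[[-0.97,-0.61,0],[0,0,0]],[[-0.97,-0.61,0],[0,0,0]]]'

```text
time: 1.8
tcp_pos: [0.4018, 0.3123, 0.2188]
orientation: [180.0, 0.0, 156.4]
contact_force: [-0.6, 0.3, -0.9]
opening: 0.056
grip_force: 0.0
```

Request:
carry_out --series '[[[-0.97,-0.61,0],[0,0,0]],[[-0.97,-0.61,0],[0,0,0]],[[-0.97,-0.61,0],[0,0,0]],[[-0.97,-0.61,0],[0,0,0]],[[-0.97,-0.61,0],[0,0,0]]]'

```text
time: 2.42
tcp_pos: [0.4824, 0.1938, 0.2188]
orientation: [180.0, 0.0, 156.4]
contact_force: [0.2, 0.3, -0.3]
opening: 0.0561
grip_force: 0.0
```

Request:
carry_out --series '[[[-0.97,-0.61,0],[0,0,0]],[[0,0,0],[0,0,-1]],[[0,0,0],[0,0,-1]],[[0,0,0],[0,0,-1]],[[0,0,0],[0,0,-1]]]'

```text
time: 3.05
tcp_pos: [0.4981, 0.1709, 0.2187]
orientation: [180.0, 0.0, 176.6]
contact_force: [-1.1, -0.6, -0.4]
opening: 0.056
grip_force: 0.0
```

Request:
carry_out --series '[[[0,0,0],[0,0,-1]],[[0,0,0],[0,0,-1]],[[0,0,0],[0,0,-1]],[[0,0,0],[0,0,-1]],[[0,0,0],[0,0,-1]]]'

```text
time: 3.68
tcp_pos: [0.4981, 0.171, 0.2187]
orientation: [-180.0, 0.0, -158.4]
contact_force: [-0.0, -0.4, 0.8]
opening: 0.0561
grip_force: 0.0
```

Request:
carry_out --series '[[[0,0,0],[0,0,-1]],[[0,0,0],[0,0,-1]],[[0,0,0],[0,0,-1]],[[0,0,0],[0,0,-1]],[[0,0,0],[0,0,0]]]'

```text
time: 4.3
tcp_pos: [0.4981, 0.171, 0.2187]
orientation: [-180.0, 0.0, -138.6]
contact_force: [-0.7, -0.2, -0.1]
opening: 0.0563
grip_force: 0.0
```

Request:
carry_out --series '[[[0,0,0.96],[0,0,0]],[[0,0,0.96],[0,0,0]],[[0,0,0.96],[0,0,0]],[[0,0,0.96],[0,0,0]],[[0,0,0.7],[0,0,0]]]'

```text
time: 4.92
tcp_pos: [0.4976, 0.1709, 0.104]
orientation: [180.0, -0.0, -138.7]
contact_force: [-0.2, 0.5, 0.5]
opening: 0.0562
grip_force: 0.0
```

```bash
cat >look.py <<'E'
import sys
from h import *
a=imaging.camera('scene')[110:240,270:400]
b=imaging.camera('top')[110:240,80:210]
cv2.imwrite(sys.argv[1],cv2.resize(np.hstack([b,a]),(800,400),interpolation=cv2.INTER_CUBIC))
for c in('scene','top'):
  print(c,[(round(d['score'],2),np.round(d['location'],4)) for d in finder.tip_of(c,'clamp_grip')][:2])
E
python3 look.py pics/d.png
```

```text
scene [(0.52, array([0.4935, 0.1727, 0.0708]))]
top [(0.43, array([0.5018, 0.1731, 0.0757]))]
```

View pics/d.png

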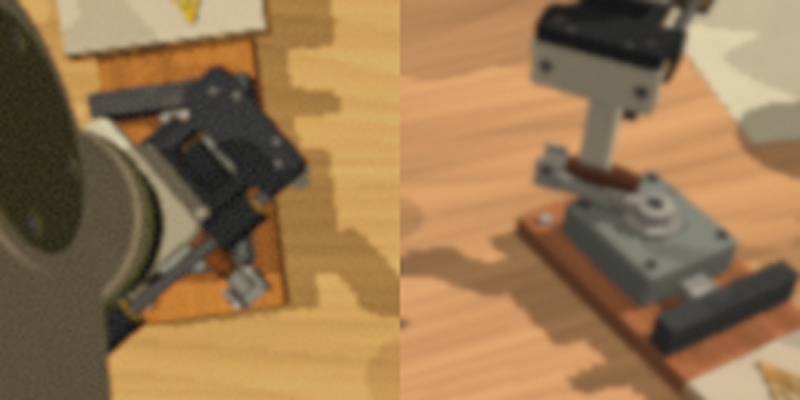

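The fingers straddle the dark grip in both crops (clevis at about (245,285) left, (555,165) right). Now I'll descend and close.

Request:
carry_out --series '[[[0,0,0.7],[0,0,0]],[[0,0,0.7],[0,0,0]],[[0,0,0.5],[0,0,0]],[[0,0,0],[0,0,0]]]'

```text
time: 5.62
tcp_pos: [0.4967, 0.1706, 0.0558]
orientation: [179.9, -0.2, -138.6]
contact_force: [0.8, -0.2, 0.5]
opening: 0.0562
grip_force: 0.0
```

Request:
carry_out --series '[[[0,0,0],[0,0,0]],[[0,0,0],[0,0,0]],[[0,0,0],[0,0,0]],[[0,0,0],[0,0,0]],[[0,0,0],[0,0,0]]]' --jaw 0 --grip_force 15

```text
time: 6.25
tcp_pos: [0.4978, 0.1713, 0.0579]
orientation: [180.0, 0.0, -138.6]
contact_force: [-2.2, 2.5, 4.1]
opening: 0.0171
grip_force: 15.0
```

Request:
carry_out --series '[[[0.024,0,-0.264],[0,0,0]],[[0.07,0,-0.256],[0,0,0]],[[0.11,0,-0.24],[0,0,0]],[[0.15,0,-0.216],[0,0,0]],[[0.188,0,-0.188],[0,0,0]]]'

```text
time: 6.88
tcp_pos: [0.488, 0.1617, 0.0874]
orientation: [-180.0, 0.0, -138.6]
contact_force: [0.9, 1.7, -1.8]
opening: 0.0169
grip_force: 15.0
```

```bash
python3 look.py pics/e.png
```

```text
scene [(0.42, array([0.4865, 0.1637, 0.1   ]))]
top [(0.61, array([0.4883, 0.162 , 0.1052]))]
```

View pics/e.png

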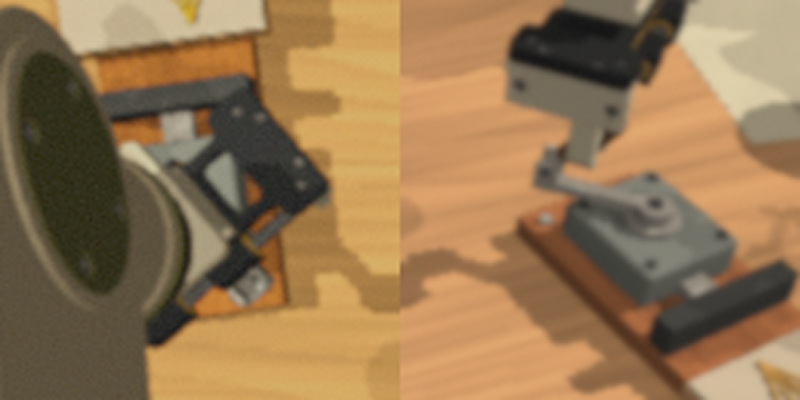

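The handle is rising with the fingers: the grip is off the arm, at about (570,160) in the right crop. I'll continue the arc and press to the stop.

Request:
carry_out --series '[[[0.216,0,-0.15],[0,0,0]],[[0.24,0,-0.11],[0,0,0]],[[0.256,0,-0.07],[0,0,0]],[[0.264,0,-0.024],[0,0,0]],[[0.2,0,0],[0,0,0]]]'

```text
time: 7.7
tcp_pos: [0.4674, 0.1433, 0.0968]
orientation: [-179.9, 0.3, -138.6]
contact_force: [15.8, 11.4, -5.0]
opening: 0.0169
grip_force: 15.0
```

Request:
carry_out --series '[[[0.1,0,0],[0,0,0]],[[0.1,0,0],[0,0,0]],[[0,0,0],[0,0,0]]]'

```text
time: 8.07
tcp_pos: [0.4641, 0.1405, 0.0969]
orientation: [-179.9, 0.3, -138.6]
contact_force: [10.8, 8.5, 1.0]
opening: 0.0163
grip_force: 14.5
```

```bash
python3 look.py pics/f.png
```

```text
scene [(0.5, array([0.4677, 0.1477, 0.11  ]))]
top []
```

View pics/f.png

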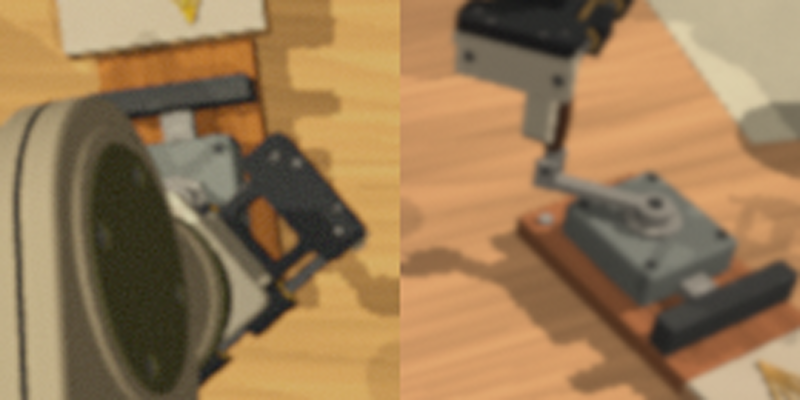

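The handle stands: pin at (548,165), grip going up to about (568,100). The force reached 19 N at the stop, then the pads slipped about 8 mm past. I'll open, recentre over the pin and check.

Request:
carry_out --series '[[[0,0,0],[0,0,0]],[[0,0,0],[0,0,0]],[[-0.15,0,0],[0,0,0]],[[-0.15,0,0],[0,0,0]],[[0,0,0],[0,0,0]]]' --jaw 45

```text
time: 8.9
tcp_pos: [0.4678, 0.1443, 0.0955]
orientation: [180.0, -0.0, -138.6]
contact_force: [-0.0, 0.2, -0.4]
opening: 0.0448
grip_force: 0.0
```

```bash
python3 look.py pics/g.png; python3 - <<'E'
from h import *
imaging.camera('scene')
for t in('clamp_grip','clamp_handle'):
  for d in finder.trace('scene',t)[:1]:
    ys,xs=np.nonzero(d['pixels']);print(t,d['score'],len(xs),xs.min(),xs.max(),ys.min(),ys.max(),[(y,xs[ys==y].mean().round(1)) for y in np.unique(ys)[::3]])
m=imaging.camera_model('scene');f=192/np.tan(np.radians(m['vfov'])/2)
for X in([.4705,.1465,.074],[.4705,.1465,.136]):
  c=np.array(m['R'])@X+m['t'];print(m['cx']+f*c[0]/c[2],m['cy']+f*c[1]/c[2])
E
```

```text
scene [(0.58, array([0.4667, 0.1461, 0.1096]))]
top []
clamp_grip 0.43 53 321 325 145 159 [(np.int64(145), np.float64(323.0)), (np.int64(148), np.float64(323.0)), (np.int64(151), np.float64(323.0)), (np.int64(154), np.float64(322.0)), (np.int64(157), np.float64(321.5))]
clamp_handle 0.61 68 320 325 145 161 [(np.int64(145), np.float64(323.5)), (np.int64(148), np.float64(323.0)), (np.int64(151), np.float64(323.0)), (np.int64(154), np.float64(322.0)), (np.int64(157), np.float64(321.5)), (np.int64(160), np.float64(321.0))]
319.3076484527197 161.61405443069796
323.5232690057219 137.0850750172657
```

View pics/g.png

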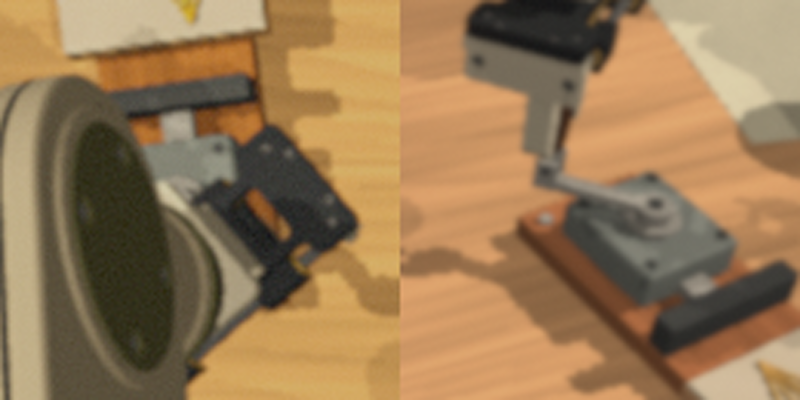

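The handle is upright: the traced slant matches the projected vertical within 1 px, and the grip is at (0.467,0.146). Now I'll close, then crank along the 75 mm arc with the tool turning along with it.

Request:
carry_out --series '[[[0,0,0],[0,0,0]],[[0,0,0],[0,0,0]],[[0,0,0],[0,0,0]],[[0,0,0],[0,0,0]],[[0,0,0],[0,0,0]]]' --jaw 0 --grip_force 12

```text
time: 9.88
tcp_pos: [0.4678, 0.1441, 0.0956]
orientation: [-180.0, 0.0, -138.6]
contact_force: [0.6, -0.5, -0.0]
opening: 0.017
grip_force: 12.0
```

Request:
carry_out --series '[[[-0.011,0.262,0],[0,0,1]],[[-0.011,0.262,0],[0,0,1]],[[-0.011,0.262,0],[0,0,1]],[[-0.011,0.262,0],[0,0,1]],[[-0.011,0.262,0],[0,0,1]]]'

```text
time: 10.5
tcp_pos: [0.4516, 0.1725, 0.0956]
orientation: [-180.0, -0.0, -163.8]
contact_force: [-2.1, -2.2, 0.1]
opening: 0.0168
grip_force: 12.0
```

Request:
carry_out --series '[[[-0.011,0.262,0],[0,0,1]],[[-0.011,0.262,0],[0,0,1]],[[-0.011,0.262,0],[0,0,1]],[[-0.011,0.262,0],[0,0,1]],[[-0.011,0.262,0],[0,0,1]]]'

```text
time: 11.12
tcp_pos: [0.4491, 0.2051, 0.0954]
orientation: [-180.0, -0.1, 171.2]
contact_force: [-2.6, -1.3, 1.4]
opening: 0.0168
grip_force: 12.0
```

Request:
carry_out --series '[[[-0.011,0.262,0],[0,0,1]],[[-0.011,0.262,0],[0,0,1]],[[-0.011,0.262,0],[0,0,1]],[[-0.011,0.262,0],[0,0,1]],[[-0.011,0.262,0],[0,0,1]]]'

```text
time: 11.75
tcp_pos: [0.4606, 0.2355, 0.0953]
orientation: [-179.9, -0.1, 146.2]
contact_force: [-3.2, -0.2, 2.4]
opening: 0.0169
grip_force: 12.0
```

Request:
carry_out --series '[[[-0.011,0.262,0],[0,0,1]],[[-0.011,0.262,0],[0,0,1]]]'

```text
time: 12.0
tcp_pos: [0.4686, 0.2458, 0.0952]
orientation: [-179.9, -0.1, 136.3]
contact_force: [-4.0, -0.3, 0.9]
opening: 0.017
grip_force: 12.0
```

Request:
carry_out --series '[[[-0.006,0.2,0],[0,0,0.7]],[[-0.006,0.16,0],[0,0,0.3]],[[0,0,0],[0,0,0]]]'

```text
time: 12.38
tcp_pos: [0.4727, 0.2484, 0.0946]
orientation: [-179.4, -0.0, 131.4]
contact_force: [-16.9, -18.8, 15.0]
opening: 0.0241
grip_force: 12.0
```

The stop is reached at 25 N. I'll hold briefly, ease off and release.

Request:
carry_out --series '[[[0,0,0],[0,0,0]],[[0,0,0],[0,0,0]],[[0,-0.15,0],[0,0,0]],[[0,0,0],[0,0,0]]]'

```text
time: 12.88
tcp_pos: [0.4702, 0.246, 0.0947]
orientation: [-179.4, 0.0, 131.4]
contact_force: [-13.6, -16.2, 12.0]
opening: 0.0166
grip_force: 12.0
```

Request:
carry_out --series '[[[0,0,0],[0,0,0]],[[0,0,0],[0,0,0]],[[0,0,0],[0,0,0]],[[0,0,0],[0,0,0]]]' --jaw 50

```text
time: 13.38
tcp_pos: [0.4733, 0.2496, 0.0956]
orientation: [180.0, -0.0, 131.4]
contact_force: [-0.6, 0.7, -0.9]
opening: 0.0485
grip_force: 0.0
```

Released cleanly. I'll lift straight up and check.

Request:
carry_out --series '[[[0,0,-0.5],[0,0,0]],[[0,0,-0.8],[0,0,0]],[[0,0,-0.9],[0,0,0]],[[0,0,-0.9],[0,0,0]],[[0,0,-0.9],[0,0,0]]]'

```text
time: 14.0
tcp_pos: [0.4734, 0.2495, 0.1974]
orientation: [179.9, 0.0, 131.4]
contact_force: [0.2, 0.3, -0.1]
opening: 0.0498
grip_force: 0.0
```

Request:
carry_out --series '[[[0.9,0,0],[0,0,0]],[[0.9,0,0],[0,0,0]],[[0.9,0,0],[0,0,0]],[[0,0,0],[0,0,0]],[[0,0,0],[0,0,0]]]'

```text
time: 14.62
tcp_pos: [0.4291, 0.2998, 0.1962]
orientation: [180.0, 0.0, 131.4]
contact_force: [1.0, 0.3, 0.1]
opening: 0.0498
grip_force: 0.0
```

```bash
python3 look.py pics/i.png; python3 -c "
from h import *
for c in('scene','top'): print([np.round(d['location'],4) for d in finder.tip_of(c,'spare_grip')][:1])"
```

```text
scene [(0.62, array([0.47  , 0.2444, 0.1092]))]
top [(0.47, array([0.4712, 0.2408, 0.1148]))]
[array([ 0.5137, -0.2226,  0.075 ])]
[array([ 0.5155, -0.2175,  0.0785])]
```

View pics/i.png

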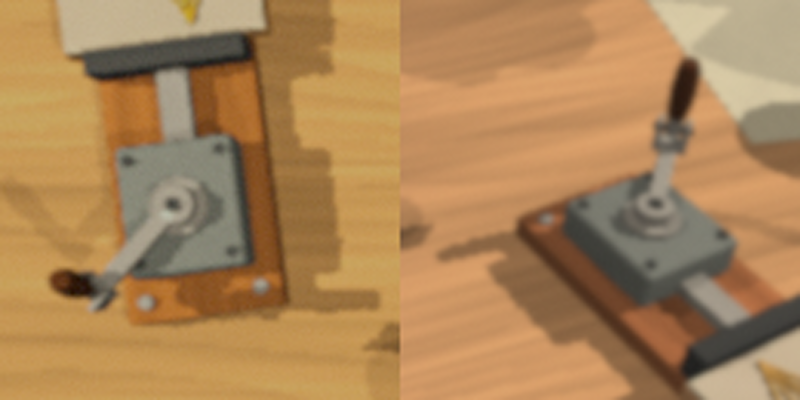

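The jaw bar touches the board (left crop, (170,55)). The handle stands upright with the grip at (0.470,0.244,0.11), over the pin. The spare grip is unmoved within measurement error.

```bash
python3 -c "
from bench import job
print(job.hand_in())"
```

```text
the job is handed in; nothing more can be done
None
```

The job is handed in with the jaw closed on the plastered board, the handle left standing upright, the gripper clear and the empty clamp undisturbed; no verdict was returned.

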